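Hold-down plate onto the two guide posts of a soldering jig

TASK

Pick the hold-down plate whose two holes match the two guide posts of the soldering jig, thread it over both posts and lower it by its grip until it lies flat on the circuit board, then let go. Keep hold of it until it is down rather than dropping it, and leave the other two plates where they lie.

Things in the scene. Friction and masses are not known exactly. Their poses are not given: they have to be found in the camera images.
- long_two_grip (a point): Centre of the grip of the matching plate: bare aluminium, 180 (x) x 50 (y) x 8 mm, two 30 mm round through holes 120 mm apart (60 mm either side of the middle, along x), 0.15 to 0.25 kg, lying flat. Black grip block 45 (x) x 16 (y) mm stands 48 mm high on its middle; this point is half-way up the block, 32 mm above the plate's underside. z up. Same either way round.
- short_two_grip (a point): Centre of the grip of another plate, to be left alone: same make and grip block, but only 130 mm long, with two 30 mm holes only 70 mm apart. Point 32 mm above its underside; axes as for the matching plate.
- long_one_grip (a point): Centre of the grip of another plate, to be left alone: same make and grip block, 180 mm long, but with only one 30 mm hole, 60 mm from the middle on its +x half. Point 32 mm above its underside; axes as for the matching plate.
- jig_seat (a point): Centre of the top of the green circuit board (94 x 56 x 2 mm) on the fixed jig, 14 mm above the bench. Jig: dark steel foot 190 (x) x 70 (y) x 12 mm; two upright pointed steel posts, 10 mm diameter, 60 mm either side of the middle along x, reaching 44 mm above the board. The plate lies on the board: its grip centre is then 32 mm above this point. z up.

How it is judged:
On the way:
1. the matching plate is lowered over both posts while still held, to within 15 mm of the board (z of long_two_grip in the frame of jig_seat below 0.047 m and horizontal distance between long_two_grip and jig_seat below 0.014 m and angle between the x axis of long_two_grip and the x axis of jig_seat, either way round below 0.25 rad and contact force between the fingers and long_two above 0.5 N), for 0.1 s.
At the end, for the whole second after the job is handed in: The 180 mm plate with two holes sits over both posts flat on the circuit board (grip centre 32 mm above the board within 4 mm, within 14 mm sideways of the middle, long axes within 0.25 rad, tilt under 0.06 rad), released and at rest (z of long_two_grip in the frame of jig_seat between 0.028 and 0.036 m and horizontal distance between long_two_grip and jig_seat below 0.014 m and angle between the x axis of long_two_grip and the x axis of jig_seat, either way round below 0.25 rad and angle between long_two_grip's own z axis and vertical below 0.06 rad and linear speed of long_two below 0.02 m/s); the robot touches nothing.
It fails at once if the short plate is moved by more than 40 mm (distance of short_two_grip from where it was at the start of the episode above 0.04 m).
It fails at once if the one-holed plate is moved by more than 40 mm (distance of long_one_grip from where it was at the start of the episode above 0.04 m).
It also fails if it takes over 38 s, if anything falls off the work surface, if the arm or the gripper's body presses on something with over 40 N, if the wrist force passes 120 N, or if a joint passes its speed limit or range.

ROBOT

A 7-joint arm with a two-finger parallel gripper is mounted at the origin on the work surface. World frame = base frame: x ahead of the robot, y to its left, z up, the work surface at z = 0. Lengths are in m, angles in rad, forces in N, time in s.
With the tool pointing down it reaches from about 0.375 to 0.925 m from the base axis. Payload 3.1 kg.
Tool frame: the origin (TCP) lies between the finger pads; the fingertips stand r.nose_length ahead of it and the grasp point (between the pads) is the TCP (r.nose_length is the distance from the TCP to the fingertips, in m); z points along the fingers, x is the direction in which the jaws open and shut, and the axes are right-handed (so a half turn about z gives the same grasp; the last joint's range is limited). The gripper opens to 85 mm and grips with 20 to 120 N. Pads are 22 mm wide; open, the fingers measure 114 mm over their backs; the gripper's body (76 mm by 85 mm) begins 54 mm behind the grasp point. The pads swing forward as they close: fully open they stand 13 mm farther back than shut.
Start: joints at [-1.417, 0.383, 0.044, 1.598, -0.018, 1.161, -0.05], TCP at [0.162, 0.63, 0.25] pointing down, gripper open.
Joint ranges: [-2.61, 2.61], [-0.41, 2.15], [-1.48, 1.57], [0, 2.5], [-1.57, 4.71], [0.05, 1.97], [-2.85, 2.85]. Speed limits (rad/s): [2.79, 2.79, 3.14, 3.14, 3.14, 3.14, 3.14].

INTERFACE

Orientations are given as a rotation vector (axis times angle).
In Python, from workcell import r, capture, camera_info, job gives the robot as it stands.
- The arm moves only by the shell command python3 -m pendant 'ROWS' [OPENING] [FORCE]. ROWS is a JSON object of lists of equal length, an entry for each row: "translation": the shift along the tool's x, y, z in m, a list of three; "rotation": the turn, a rotation vector about the tool's x, y, z in rad, a list of three. A call has 1 to 10 rows; each row is the pose to reach, as a shift and turn from the pose commanded when the call began, along the tool's axes at that moment; what a row does not reach only later rows make up. A row lasts 1/8 s, in which the tool goes at most 62.5 mm and 10.7 degrees, less where a joint would pass 70% of its speed; a pose out of reach is approached as far as the arm can. A call with a gripper value outside its range is refused whole. OPENING is the finger opening in m, from 0 to 0.0854, set as the call begins (- or left out, the last holds). The fingers move at their own pace and stop on an object; FORCE is the grip in N (left out, the last holds). Time passes only in rows, so rows that repeat a pose let the fingers close. It gives the time, the measured TCP pose, the force and the opening at its end, in the units of the state.
- r.get_obs(): the state, without advancing time (a new reading comes with each control period).
- capture(name): name is "scene" or "top" or "wrist"; returns the picture (480x640x3 uint8, blue, green, red); there is no depth.
- camera_info(name): a dict with "K" (3x3 intrinsics, pixels), "k1" (the pictures are not rectified: a ray, as slopes to the right and down, at radius r is drawn at 1 + k1 r^2 times it, then the intrinsics apply), "eye" and "orientation" of the camera in the world; the wrist camera has in their place "tool_from_camera" (4x4, takes a point from camera to tool coordinates, whose origin is the TCP and whose axes are the tool frame's). Camera axes: x right, y up, looking along -z (the intrinsics and any distortion apply to the point x, -y, -z); pixel columns grow to the right and rows downward; lengths in m; the calibration is good to about 2 mm. A picture is of the moment at which its call begins: read the wrist's pose just before it. camera_info takes no time and is no camera call.
- job.finish_job(): hands the job in, once; it reports no verdict.
The state is a dict: "t": time; "qpos": joint angles; "qvel": joint speeds; "joint_efforts": joint torques, N m; "ee_pos": TCP position; "tcp_rot": TCP orientation; "wrist_force": force on the tool from outside, world axes, zero at the start; "moment": the same for the moment, N m; "gripper_width": finger opening in m.
Only numpy, scipy, OpenCV 4.12 (cv2) and the standard library are available. Lean on these libraries where they do the work, as an engineer would, in place of code of your own. Each camera call takes 0.05 s, during which the arm holds its last target. There are 200 camera calls.

## Working session

There is one attempt and no reset: what is moved stays moved. The work goes in short steps, Python scripts to look and compute and a shell command to move; the robot and the scene stay as the last step left them, time stands still between calls to the robot, and variables do not carry over. Pictures are saved under pics/ and viewed, about 8 in all and at most 12, crops included, and the job is handed in when it is done.

```bash
mkdir -p pics; ls; cat > h.py <<'E'
import numpy as np, cv2
from scipy.spatial.transform import Rotation as R
from workcell import r, capture, camera_info, job
def cam(name, obs=None):
    c=camera_info(name); K=np.array(c["K"]); 
    if name=="wrist":
        T=np.eye(4); T[:3,:3]=R.from_rotvec(obs["tcp_rot"]).as_matrix(); T[:3,3]=obs["ee_pos"]
        M=T@np.array(c["tool_from_camera"]); return K,c["k1"],M[:3,3],M[:3,:3]
    o=np.array(c["orientation"]); Rm=o if o.shape==(3,3) else R.from_rotvec(o).as_matrix()
    return K,c["k1"],np.array(c["eye"]),Rm
def ray(C,uv):
    K,k1,e,Rm=C; uv=np.atleast_2d(uv).astype(float)
    d=(uv-K[:2,2])/[K[0,0],K[1,1]]; s=d.copy()
    for _ in range(20): s=d/(1+k1*(s**2).sum(1,keepdims=True))
    v=np.c_[s[:,0],-s[:,1],-np.ones(len(s))]@Rm.T
    return e,v
def onplane(C,uv,z):
    e,v=ray(C,uv); return e+v*((z-e[2])/v[:,2])[:,None]
def tri(C1,a,C2,b):
    e1,v1=ray(C1,a); e2,v2=ray(C2,b); out=[]
    for p,q in zip(v1,v2):
        t=np.linalg.lstsq(np.c_[p,-q],e2-e1,rcond=None)[0]; A=e1+t[0]*p;B=e2+t[1]*q
        out.append(np.r_[(A+B)/2,np.linalg.norm(A-B)])
    return np.array(out)
def proj(C,P):
    K,k1,e,Rm=C; p=(np.atleast_2d(P)-e)@Rm; s=np.c_[p[:,0],-p[:,1]]/-p[:,2:]
    s=s*(1+k1*(s**2).sum(1,keepdims=True)); return s*[K[0,0],K[1,1]]+K[:2,2]
E
python3 - <<'E'
from h import *
o=r.get_obs(); print(o, r.nose_length)
for n in("scene","top","wrist"):
    print(n,camera_info(n)); cv2.imwrite(f"pics/{n}0.png",capture(n))
E
```

```text
pics
{'t': 0.0, 'qpos': array([-1.41678404,  0.38384492,  0.04382771,  1.59957826, -0.01789118,
        1.16116967, -0.04986928]), 'qvel': array([ 0.00112952, -0.00068   , -0.00016373, -0.00101264, -0.00060291,
       -0.00099245, -0.00051934]), 'joint_efforts': array([-2.00908530e-04, -4.33461106e+01,  1.02460865e+00, -2.49511027e+01,
        1.06354337e-02,  1.14691982e-02, -6.97155059e-06]), 'ee_pos': array([0.16173443, 0.62864251, 0.24887859]), 'tcp_rot': array([ 2.48134332,  1.92400168, -0.00308982]), 'wrist_force': array([-0.30807171, -0.99575283, -0.22338167]), 'moment': array([ 0.01426811,  0.0226003 , -0.01840576]), 'gripper_width': 0.08523675974918597} 0.019
scene {'K': array([[561.58279848,   0.        , 321.37897403],
       [  0.        , 561.58279848, 247.24812958],
       [  0.        ,   0.        ,   1.        ]]), 'k1': -0.05552692877189021, 'eye': array([0.98566874, 0.65066937, 0.9108518 ]), 'orientation': array([0.30443666, 0.96217905, 2.35610046])}
top {'K': array([[598.40052444,   0.        , 316.07863858],
       [  0.        , 598.40052444, 241.0145203 ],
       [  0.        ,   0.        ,   1.        ]]), 'k1': -0.20388485683256566, 'eye': array([0.25767821, 0.01517356, 1.47012188]), 'orientation': array([ 0.14645905, -0.13926667, -1.5871494 ])}
wrist {'K': array([[378.78542746,   0.        , 315.15814224],
       [  0.        , 378.78542746, 237.81217887],
       [  0.        ,   0.        ,   1.        ]]), 'k1': 0.017798963700892605, 'tool_from_camera': array([[ 9.99998876e-01, -1.28404121e-03,  7.74006866e-04,
        -3.67361773e-04],
       [-1.00506101e-03, -9.57198178e-01, -2.89431576e-01,
        -7.41815015e-02],
       [ 1.11252003e-03,  2.89430472e-01, -9.57198393e-01,
        -1.23718799e-01],
       [ 0.00000000e+00,  0.00000000e+00,  0.00000000e+00,
         1.00000000e+00]])}
```

View pics/top0.png

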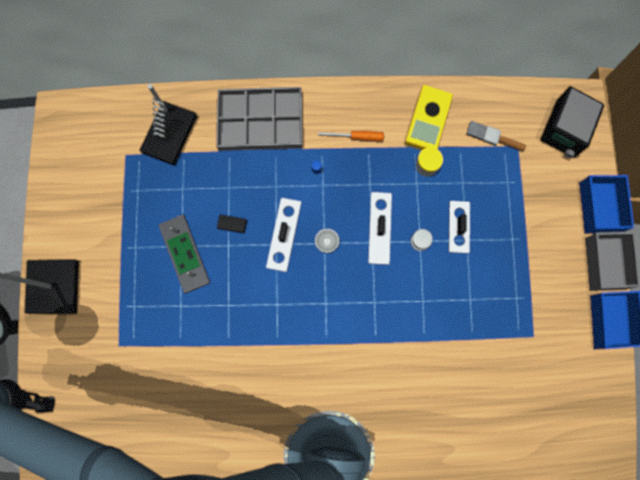

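View pics/scene0.png

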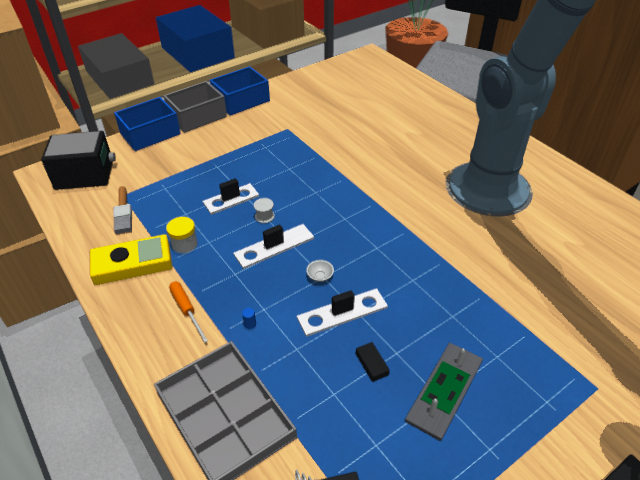

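The top view shows the two-holed 180 mm plate with its middle near (283,235) and holes near (288,211) and (279,257). The jig is at (183,254). The one-holed plate is at (380,228) and the short plate at (459,227). In the scene view the matching plate is at (342,311) and the jig at (445,390).

```bash
cat > m1.py <<'E'
from h import *
C={n:cam(n) for n in("top","scene")}
I={n:cv2.imread(f"pics/{n}0.png") for n in C}
def blob(mask,seed):
    n,l,s,c=cv2.connectedComponentsWithStats(mask.astype(np.uint8))
    k=min((i for i in range(1,n) if s[i,4]>25),key=lambda i:np.hypot(*(c[i]-seed)))
    return (l==k),s[k,4],c[k]
seeds={"plate":{"top":(283,235),"scene":(342,311)},"board":{"top":(183,254),"scene":(445,390)}}
res={}
for n in C:
    im=I[n].astype(int); b,g,rr=im[...,0],im[...,1],im[...,2]
    white=(im.min(2)>150)&(im.max(2)-im.min(2)<40)
    m,a,c=blob(white,seeds["plate"][n])
    ct=cv2.findContours(m.astype(np.uint8),cv2.RETR_CCOMP,cv2.CHAIN_APPROX_NONE)
    cs,h=ct; out=max(cs,key=cv2.contourArea); rect=cv2.minAreaRect(out)
    holes=[(cv2.contourArea(x),(lambda M:(M['m10']/M['m00'],M['m01']/M['m00']))(cv2.moments(x))) for x,hh in zip(cs,h[0]) if hh[3]>=0 and cv2.contourArea(x)>20]
    holes.sort(key=lambda x:x[1][1])
    green=(g>b+20)&(g>rr+20); gm,ga,gc=blob(green,seeds["board"][n])
    gm=cv2.morphologyEx(gm.astype(np.uint8),cv2.MORPH_CLOSE,np.ones((15,15)))
    M=cv2.moments(gm,True); gc=(M['m10']/M['m00'],M['m01']/M['m00'])
    cc=max(cv2.findContours(gm,0,1)[0],key=cv2.contourArea); gr=cv2.minAreaRect(cc)
    P=onplane(C[n],cv2.boxPoints(rect),.008); 
    print(n,"plate",rect,a,"holes",holes)
    print(" plane", onplane(C[n],rect[0],.008), "sides",np.linalg.norm(P[0]-P[1]),np.linalg.norm(P[1]-P[2]))
    for A,p in holes: print("  hole",onplane(C[n],p,.008))
    B=onplane(C[n],cv2.boxPoints(gr),.014)
    print(" board",gc,onplane(C[n],gc,.014),gr,np.linalg.norm(B[0]-B[1]),np.linalg.norm(B[1]-B[2]))
    res[n]=(rect[0],gc)
print(tri(C["top"],[res["top"][0],res["top"][1]],C["scene"],[res["scene"][0],res["scene"][1]]))
E
python3 m1.py
python3 - <<'E'
from h import *
a=cv2.imread("pics/top0.png")[200:300,145:305]; b=cv2.imread("pics/scene0.png")[280:445,290:490]
a=cv2.resize(a,None,fx=2.5,fy=2.5,interpolation=2); b=cv2.resize(b,None,fx=2,fy=2,interpolation=2)
o=np.zeros((330,800,3),np.uint8); o[:250,:400]=a; o[:,400:]=b; cv2.imwrite("pics/crop1.png",o)
E
```

```text
top plate ((283.3111267089844, 234.24778747558594), (20.513275146484375, 71.55931091308594), 11.9761323928833) 1096 holes [(112.5, (288.17185185185184, 210.85037037037034)), (189.0, (283.0820105820106, 232.06084656084656)), (118.0, (278.3050847457627, 257.1271186440678))]
 plane [[0.54485153 0.10037247 0.008     ]] sides 0.18151583294343718 0.05195953647422218
  hole [[0.60443638 0.08755647 0.008     ]]
  hole [[0.55042033 0.10088697 0.008     ]]
  hole [[0.48742896 0.11340714 0.008     ]]
 board (182.9128834355828, 252.76319018404908) [[0.50226415 0.35180572 0.014     ]] ((182.7836151123047, 252.7803497314453), (36.682865142822266, 22.673736572265625), 68.62937927246094) 0.05741814970232072 0.09405365174718891
scene plate ((341.66192626953125, 310.9654541015625), (21.06638526916504, 88.33098602294922), 70.82098388671875) 1228 holes [(138.0, (368.6521739130435, 301.6642512077295)), (157.0, (314.95541401273886, 320.2048832271762))]
 plane [[0.54554705 0.1027834  0.008     ]] sides 0.1890876097501452 0.05418362155249142
  hole [[0.48614721 0.11621044 0.008     ]]
  hole [[0.60274505 0.0899857  0.008     ]]
 board (445.4802538787024, 386.85260930888575) [[0.50149023 0.35434458 0.014     ]] ((445.27569580078125, 386.64593505859375), (32.70015335083008, 44.553306579589844), 27.89727020263672) 0.09530656016031469 0.0588935923313018
[[0.54485204 0.10094176 0.0057517  0.00123784]
 [0.50170371 0.35304642 0.01288779 0.00246269]]
```

View pics/crop1.png

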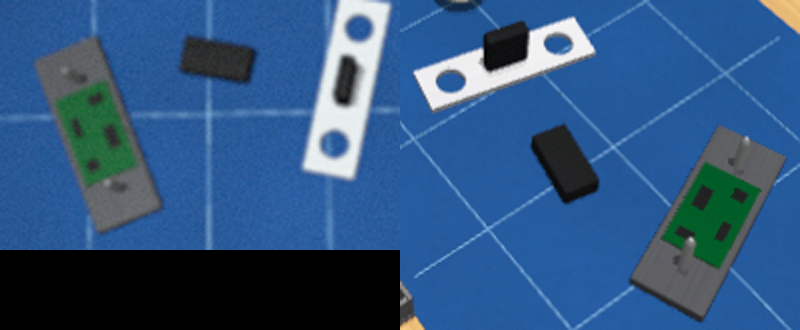

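The crop shows the post tips. In the top view they are near (170.6,228) and (187.8,273.2), and in the scene view near (461.5,350) and (435,400). I'll triangulate these and work out the approach.

```bash
cat > go.py <<'E'
from h import *
def go(P,yaw):
    """tool-frame shift and turn to reach P with plate-x yaw (tool y along plate x, either way)"""
    o=r.get_obs(); p=np.array(o["ee_pos"]); Rm=R.from_rotvec(o["tcp_rot"]).as_matrix()
    for k in(0,np.pi):
        y=np.array([np.cos(yaw+k),np.sin(yaw+k),0]); z=np.array([0,0,-1.]); G=np.c_[np.cross(y,z),y,z]
        print("shift",(Rm.T@(np.array(P)-p)).round(4),"turn",R.from_matrix(Rm.T@G).as_rotvec().round(3))
E
python3 - <<'E'
from go import *
T,S=cam("top"),cam("scene")
t=tri(T,[(170.6,228),(187.8,273.2)],S,[(435,400),(461.5,350)]); print(t.round(4)); d=t[0]-t[1]
print("post sep",np.linalg.norm(d[:2]),"mid",(t[0]+t[1])/2,"yaw",np.arctan2(d[1],d[0]))
im=cv2.imread("pics/top0.png")
py=np.arctan2(-.0262,.1175); print("plate yaw",py)
print("tool x,y",R.from_rotvec(r.get_obs()["tcp_rot"]).as_matrix().round(3))
go([.545,.1015,.25],py)
E
```

```text
[[5.567e-01 3.750e-01 5.570e-02 2.000e-03]
 [4.455e-01 3.299e-01 5.310e-02 1.000e-04]]
post sep 0.11999967491502753 mid [0.50110679 0.35244829 0.05437375 0.00104709] yaw 0.386064557011759
plate yaw -0.21938973140548373
tool x,y [[ 0.249  0.968 -0.   ]
 [ 0.968 -0.249 -0.002]
 [-0.002  0.    -1.   ]]
shift [-4.153e-01  5.025e-01  1.000e-04] turn [ 0.     0.002 -0.032]
shift [-4.153e-01  5.025e-01  1.000e-04] turn [ 3.000e-03 -0.000e+00  3.109e+00]
```

The posts come out 120.0 mm apart with tips at z≈0.055, as expected. The jig middle is at (0.5015, 0.353) with yaw 0.386. Next I move above the plate.

```bash
python3 -m pendant '{"translation":[[-0.03,0.035,0],[-0.07,0.085,0],[-0.11,0.133,0],[-0.15,0.182,0],[-0.19,0.23,0],[-0.23,0.278,0],[-0.27,0.327,0],[-0.31,0.375,0],[-0.34,0.411,0],[-0.355,0.43,0]],"rotation":[[0,0,0],[0,0,0],[0,0,0],[0,0,0],[0,0,0],[0,0,0],[0,0,-0.03],[0,0,-0.03],[0,0,-0.03],[0,0,-0.03]]}' 0.085 40
python3 -m pendant '{"translation":[[-0.03,0.035,0.01],[-0.05,0.06,0.025],[-0.06,0.0725,0.04],[-0.06,0.0725,0.05],[-0.06,0.0725,0.05],[-0.06,0.0725,0.05]],"rotation":[[0,0,0],[0,0,0],[0,0,0],[0,0,0],[0,0,0],[0,0,0]]}'
python3 - <<'E'
from go import *
o=r.get_obs(); im=capture("wrist"); cv2.imwrite("pics/w1.png",im); np.save("w1.npy",np.r_[o["ee_pos"],o["tcp_rot"]])
print(o["t"],o["ee_pos"],o["tcp_rot"])
E
```

```text
t: 1.4
ee_pos: [0.4914, 0.1746, 0.2502]
tcp_rot: [2.458, 1.954, -0.001]
wrist_force: [0.6, -1.1, -0.6]
gripper_width: 0.0852
t: 2.15
ee_pos: [0.5472, 0.1056, 0.2006]
tcp_rot: [-2.451, -1.964, -0.001]
wrist_force: [0.6, 0.2, 0.2]
gripper_width: 0.0852
2.15 [0.54716665 0.10560459 0.20061833] [-2.45098285e+00 -1.96444800e+00 -1.04232479e-03]
```

View pics/w1.png

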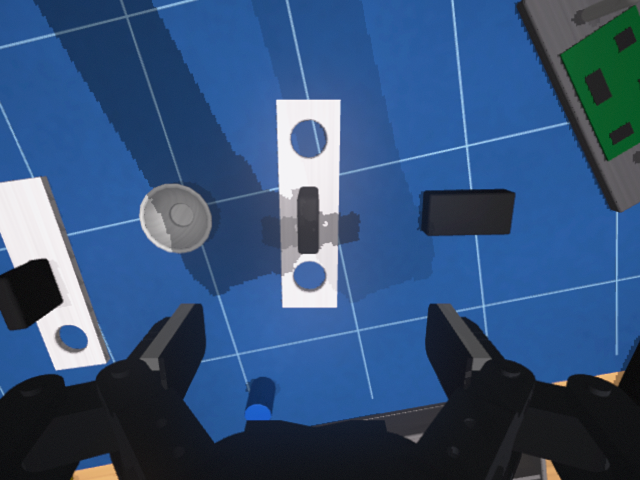

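The wrist view shows the plate upright, with holes at about (309,139) and (309,276) and the grip top at about (308,218). The bowl (175,217) and black block (468,212) are clear of the fingers.

```bash
python3 - <<'E'
from go import *
s=np.load("w1.npy"); W=cam("wrist",dict(ee_pos=s[:3],tcp_rot=s[3:])); im=cv2.imread("pics/w1.png")
hsv=cv2.cvtColor(im,cv2.COLOR_BGR2HSV); m=cv2.inRange(hsv,(95,90,20),(130,255,255))
cs,_=cv2.findContours(m,cv2.RETR_LIST,cv2.CHAIN_APPROX_NONE); H=[]
for c in cs:
    A=cv2.contourArea(c); (x,y),(w,h),a=cv2.minAreaRect(c)
    if 400<A<2000 and 270<x<345: e=cv2.fitEllipse(c); H.append(e[0]); print(A,e)
H=sorted(H,key=lambda p:p[1]); 
P=onplane(W,H,.008); print(P.round(4),np.linalg.norm(P[0]-P[1]),P.mean(0)); d=P[1]-P[0]; yaw=np.arctan2(d[1],d[0]); print("yaw",yaw)
print("tri vs top",tri(W,H,cam("top"),[(278.3,257.13),(288.17,210.85)]).round(4))
# grip top
g=cv2.inRange(im,(0,0,0),(45,45,45)); n,l,st,c=cv2.connectedComponentsWithStats(g); 
for i in range(1,n):
    if abs(c[i][0]-308)<12 and abs(c[i][1]-218)<25 and st[i,4]>300: print("grip",st[i],c[i], onplane(W,[(308,192)],.056),onplane(W,[(c[i][0],c[i][1])],.045))
py=yaw; c=P.mean(0); go([c[0],c[1],.034],py)
E
```

```text
628.0 ((309.09796142578125, 274.9342346191406), (26.4345760345459, 30.328418731689453), 93.21238708496094)
940.5 ((307.97100830078125, 138.33055114746094), (33.86008071899414, 35.43940353393555), 3.5417673587799072)
[[0.4848 0.113  0.008 ]
 [0.6009 0.0876 0.008 ]] 0.1187730083889092 [0.54284412 0.10032386 0.008     ]
yaw -0.21550328154793075
tri vs top [[ 0.4847  0.1129  0.0228  0.0012]
 [ 0.6062  0.0873 -0.0031  0.0024]]
shift [-0.0062 -0.0034  0.1669] turn [ 0.001 -0.001 -0.004]
shift [-0.0062 -0.0034  0.1669] turn [-2.000e-03 -1.000e-03  3.137e+00]
```

```bash
python3 -m pendant '{"translation":[[-0.002,-0.001,0.02],[-0.005,-0.003,0.05],[-0.006,-0.003,0.07],[-0.006,-0.003,0.07],[-0.006,-0.003,0.07]],"rotation":[[0,0,0],[0,0,0],[0,0,-0.004],[0,0,-0.004],[0,0,-0.004]]}'
python3 - <<'E'
from go import *
o=r.get_obs(); im=capture("wrist"); cv2.imwrite("pics/w2.png",im); np.save("w2.npy",np.r_[o["ee_pos"],o["tcp_rot"]])
print(o["t"],o["ee_pos"],o["tcp_rot"])
a=cv2.imread("pics/w1.png")[160:280,258:358]; b=im[120:420,190:440]
O=np.zeros((480,800,3),np.uint8); O[:480,:400]=cv2.resize(a,None,fx=4,fy=4); O[:480,400:800]=cv2.resize(b,None,fx=1.6,fy=1.6); cv2.imwrite("pics/crop2.png",O)
E
```

```text
t: 2.82
ee_pos: [0.5441, 0.0996, 0.1315]
tcp_rot: [2.449, 1.967, 0.003]
wrist_force: [-0.1, -0.0, 0.8]
gripper_width: 0.0848
2.825 [0.54411833 0.09957472 0.1314956 ] [2.44858265 1.96724939 0.00328009]
```

View pics/crop2.png

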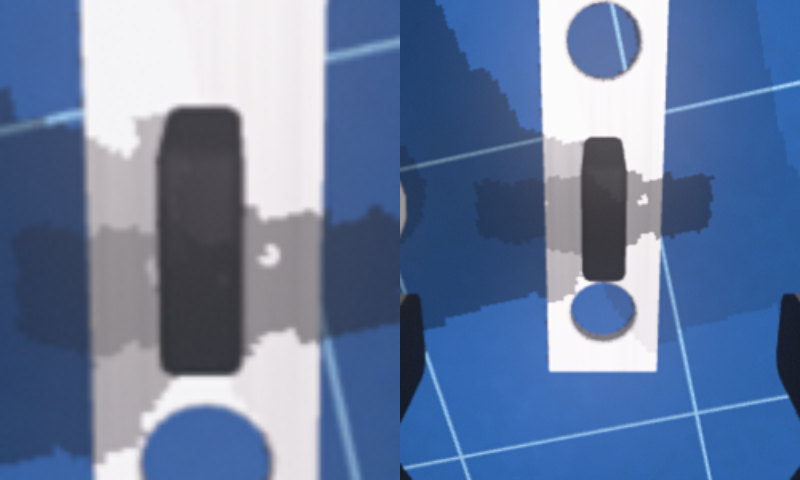

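The crops show the grip's lower top edge at (308.6,253.8) in the first view and (317.5,295) in the second. The upper top edge is near (309,198) and (317.5,223).

```bash
python3 - <<'E'
from go import *
W=[]
for k in(1,2):
    s=np.load(f"w{k}.npy"); W.append(cam("wrist",dict(ee_pos=s[:3],tcp_rot=s[3:])))
t=tri(W[0],[(308.6,253.8),(309,198)],W[1],[(317.5,295),(317.5,223)]); print(t.round(4))
E2=onplane(W[1],[(303.75,295),(331.25,295),(317.5,295),(317.5,223)],.056); print(E2.round(4),"width",np.linalg.norm(E2[0]-E2[1]),"len",np.linalg.norm(E2[2]-E2[3]),"mid",E2[2:].mean(0))
im=cv2.imread("pics/w2.png"); hsv=cv2.cvtColor(im,cv2.COLOR_BGR2HSV); m=cv2.inRange(hsv,(95,90,20),(130,255,255)); H=[]
for c in cv2.findContours(m,cv2.RETR_LIST,cv2.CHAIN_APPROX_NONE)[0]:
    A=cv2.contourArea(c); e=cv2.fitEllipse(c) if len(c)>5 else None
    if 700<A<3000 and 290<e[0][0]<345: H.append(e[0]); print(A,e[0])
H=sorted(H,key=lambda p:p[1])
P=onplane(W[1],H,.008); print(P.round(4),P.mean(0)); d=P[-1]-P[0]; yaw=np.arctan2(d[1],d[0]);print(np.linalg.norm(d),yaw)
c=P.mean(0); go([c[0],c[1],.034],yaw)
E
```

```text
[[5.665e-01 9.570e-02 5.150e-02 1.000e-04]
 [5.269e-01 1.046e-01 3.930e-02 5.000e-04]]
[[0.5627 0.0884 0.056 ]
 [0.5661 0.1038 0.056 ]
 [0.5644 0.0961 0.056 ]
 [0.5226 0.1052 0.056 ]] width 0.01582819018292332 len 0.04281232906073467 mid [0.54349438 0.10063622 0.056     ]
913.5 (316.2294616699219, 312.4535217285156)
1138.5 (311.95379638671875, 145.698486328125)
[[0.4847 0.1101 0.008 ]
 [0.6002 0.0877 0.008 ]] [0.54244224 0.09889076 0.008     ]
0.11764881189903237 -0.19226598655823857
shift [-0.0012 -0.002   0.0977] turn [ 0.002 -0.002 -0.025]
shift [-0.0012 -0.002   0.0977] turn [-2.000e-03 -4.000e-03  3.117e+00]
```

The grip top measures z≈0.052 against a nominal 0.056, and its width is 15.8 mm, which fits. The grip centre is (0.5435, 0.1006), so I descend and close.

```bash
python3 -m pendant '{"translation":[[0,0,0.03],[0,0,0.06],[0,0,0.08],[0,0,0.09],[0,0,0.096],[0,0,0.096],[0,0,0.096]],"rotation":[[0,0,0],[0,0,0],[0,0,0],[0,0,0],[0,0,0],[0,0,0],[0,0,0]]}'
python3 -m pendant '{"translation":[[0,0,0],[0,0,0],[0,0,0],[0,0,0],[0,0,0],[0,0,0],[0,0,0],[0,0,0]],"rotation":[[0,0,0],[0,0,0],[0,0,0],[0,0,0],[0,0,0],[0,0,0],[0,0,0],[0,0,0]]}' 0 60
python3 -m pendant '{"translation":[[0,0,-0.01],[0,0,-0.03],[0,0,-0.06],[0,0,-0.09],[0,0,-0.1],[0,0,-0.1],[0,0,-0.1]],"rotation":[[0,0,0],[0,0,0],[0,0,0],[0,0,0],[0,0,0],[0,0,0],[0,0,0]]}'
python3 - <<'E'
from go import *
o=r.get_obs(); im=capture("wrist"); cv2.imwrite("pics/w3.png",im); np.save("w3.npy",np.r_[o["ee_pos"],o["tcp_rot"]])
print(o["t"],o["ee_pos"],o["tcp_rot"],o["gripper_width"]); go([.5015,.353,.135],.386)
E
```

```text
t: 3.75
ee_pos: [0.544, 0.099, 0.035]
tcp_rot: [2.449, 1.966, 0.002]
wrist_force: [0.6, 0.1, -0.3]
gripper_width: 0.0853
t: 4.75
ee_pos: [0.5435, 0.0992, 0.0345]
tcp_rot: [2.449, 1.967, 0.001]
wrist_force: [-0.0, 1.1, 2.7]
gripper_width: 0.0151
t: 5.62
ee_pos: [0.542, 0.0988, 0.1331]
tcp_rot: [-2.449, -1.966, 0.004]
wrist_force: [-0.2, 0.8, -2.6]
gripper_width: 0.0153
5.625 [0.54204106 0.09876231 0.1331367 ] [-2.44877267 -1.96644897  0.0036308 ] 0.015330456535161496
shift [ 0.2396 -0.0944 -0.0022] turn [-0.003  0.001 -0.604]
shift [ 0.2396 -0.0944 -0.0022] turn [1.000e-03 4.000e-03 2.538e+00]
```

View pics/w3.png

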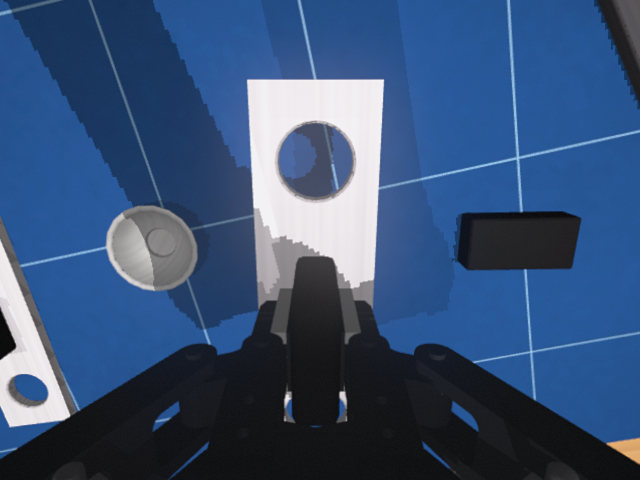

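The plate is held at 15.3 mm opening, with its far hole at (316,161) and far end corners at (248,80) and (384,80).

```bash
python3 -m pendant '{"translation":[[0.03,-0.012,0],[0.08,-0.03,0],[0.13,-0.05,-0.001],[0.18,-0.07,-0.002],[0.22,-0.086,-0.002],[0.24,-0.094,-0.002],[0.24,-0.094,-0.002],[0.24,-0.094,-0.002],[0.24,-0.094,-0.002]],"rotation":[[0,0,-0.05],[0,0,-0.17],[0,0,-0.3],[0,0,-0.43],[0,0,-0.54],[0,0,-0.604],[0,0,-0.604],[0,0,-0.604],[0,0,-0.604]]}'
python3 - <<'E'
from go import *
I4=np.eye(3); c=camera_info("wrist"); M=np.array(c["tool_from_camera"]); C=(np.array(c["K"]),c["k1"],M[:3,3],M[:3,:3])
print("tool: hole, corners",onplane(C,[(316,161),(248,80),(384,80)],.0265).round(4))
o=r.get_obs(); im=capture("wrist"); cv2.imwrite("pics/w4.png",im); np.save("w4.npy",np.r_[o["ee_pos"],o["tcp_rot"]])
for n in("top","scene"): cv2.imwrite(f"pics/{n}4.png",capture(n))
print(o["t"],o["ee_pos"],o["tcp_rot"],o["gripper_width"]); go([.5015,.353,.135],.386)
E
```

```text
t: 6.8
ee_pos: [0.5045, 0.3503, 0.1361]
tcp_rot: [1.76, 2.601, -0.002]
wrist_force: [-0.0, 0.8, -2.1]
gripper_width: 0.0152
tool: hole, corners [[ 0.0001 -0.0603  0.0265]
 [-0.0249 -0.0895  0.0265]
 [ 0.025  -0.0895  0.0265]]
6.8 [0.50454776 0.35026374 0.13612238] [ 1.75956584e+00  2.60115391e+00 -2.24157943e-03] 0.015224117518175017
shift [ 0.0019 -0.0019  0.0014] turn [-0.     0.001 -0.002]
shift [ 0.0019 -0.0019  0.0014] turn [1.000e-03 0.000e+00 3.139e+00]
```

View pics/w4.png

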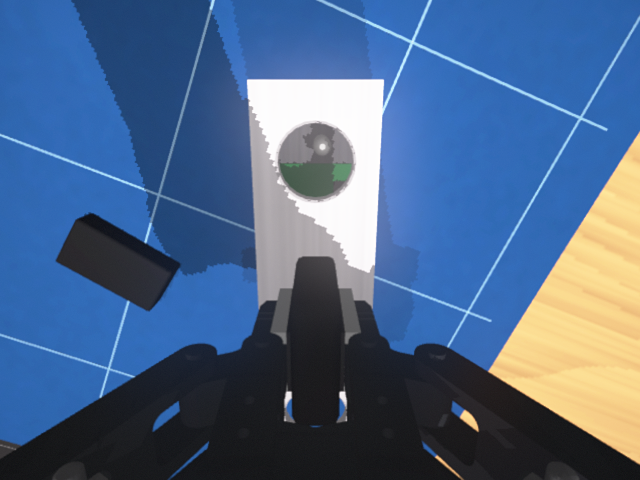

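The near post tip shows at (322,147) through the plate's far hole, and the plate sits square and centred in the tool. Next I work out where the post lies relative to the hole.

```bash
python3 - <<'E'
from go import *
s=np.load("w4.npy"); W=cam("wrist",dict(ee_pos=s[:3],tcp_rot=s[3:]))
p=onplane(W,[(322,147)],.058); print(p, "earlier (.4455,.3299)")
print("tri top",tri(W,[(322,147)],cam("top"),[(187.8,273.2)]))
Rm=R.from_rotvec(s[3:]).as_matrix(); print("tool frame",(p-s[:3])@Rm)
E
```

```text
[[0.44520083 0.32988833 0.058     ]] earlier (.4455,.3299)
tri top [[4.45520522e-01 3.30062646e-01 5.24331757e-02 1.18694034e-04]]
tool frame [[ 0.00331244 -0.06262704  0.0781486 ]]
```

```bash
python3 -m pendant '{"translation":[[0.0025,-0.002,0],[0.0025,-0.002,0.015],[0.0025,-0.002,0.03],[0.0025,-0.002,0.042],[0.0025,-0.002,0.05],[0.0025,-0.002,0.055],[0.0025,-0.002,0.055],[0.0025,-0.002,0.055]],"rotation":[[0,0,0],[0,0,0],[0,0,0],[0,0,0],[0,0,0],[0,0,0],[0,0,0],[0,0,0]]}'
python3 - <<'E'
from go import *
im=capture("wrist")[60:300,200:440]; s=capture("scene")[300:450,370:530]
O=np.zeros((480,800,3),np.uint8); O[:400,:400]=cv2.resize(im,(400,400)); O[:375,400:]=cv2.resize(s,(400,375)); cv2.imwrite("pics/crop5.png",O)
o=r.get_obs(); print(o["ee_pos"],o["wrist_force"],o["moment"])
E
```

```text
t: 7.95
ee_pos: [0.5009, 0.3554, 0.0818]
tcp_rot: [1.754, 2.606, 0.002]
wrist_force: [0.4, 0.3, -2.2]
gripper_width: 0.0152
[0.50092235 0.35543499 0.08188223] [-0.31916785  0.46048748 -1.41841207] [-0.02173072  0.01641836  0.00219274]
```

View pics/crop5.png

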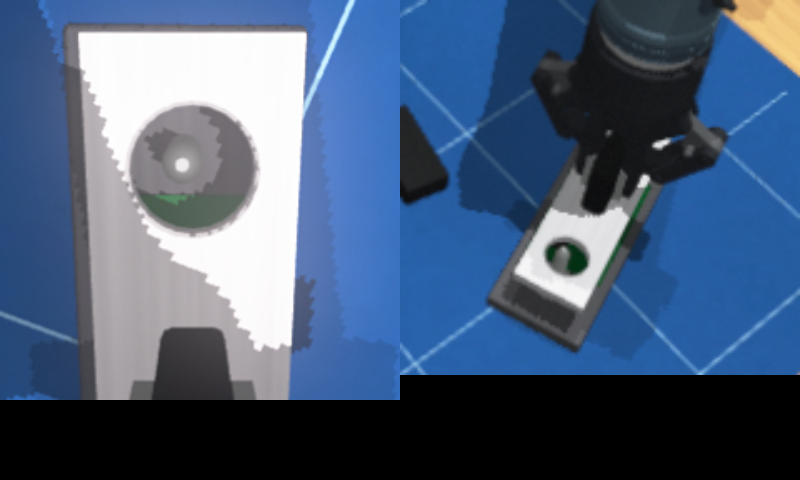

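Both posts are inside their holes; the near one is about 2 mm left of centre. I continue down.

```bash
python3 -m pendant '{"translation":[[-0.0015,0,0.006],[-0.0015,0,0.014],[-0.0015,0,0.022],[-0.0015,0,0.028],[-0.0015,0,0.031],[-0.0015,0,0.031],[-0.0015,0,0.031]],"rotation":[[0,0,0],[0,0,0],[0,0,0],[0,0,0],[0,0,0],[0,0,0],[0,0,0]]}'
python3 -m pendant '{"translation":[[0,0,0.001],[0,0,0.002],[0,0,0.002],[0,0,0.002]],"rotation":[[0,0,0],[0,0,0],[0,0,0],[0,0,0]]}'
```

```text
t: 8.93
ee_pos: [0.5013, 0.3539, 0.0506]
tcp_rot: [1.754, 2.606, 0.001]
wrist_force: [0.3, 0.5, -1.6]
gripper_width: 0.0156
t: 9.43
ee_pos: [0.5013, 0.3539, 0.0486]
tcp_rot: [1.754, 2.606, 0.001]
wrist_force: [0.5, 0.6, -0.8]
gripper_width: 0.0155
```

Force is starting to unload, so I press slightly further until it makes contact.

```bash
python3 -m pendant '{"translation":[[0,0,0.0005],[0,0,0.001],[0,0,0.0015],[0,0,0.0015]],"rotation":[[0,0,0],[0,0,0],[0,0,0],[0,0,0]]}'
```

```text
t: 9.93
ee_pos: [0.5012, 0.3539, 0.0485]
tcp_rot: [-1.753, -2.606, -0.0]
wrist_force: [-3.7, -2.2, 9.6]
gripper_width: 0.0153
```

The plate is down, pressing at about 10 N. I release and retreat.

```bash
python3 -m pendant '{"translation":[[0,0,-0.0015],[0,0,-0.0015],[0,0,-0.0015],[0,0,-0.0015],[0,0,-0.0015],[0,0,-0.0015]],"rotation":[[0,0,0],[0,0,0],[0,0,0],[0,0,0],[0,0,0],[0,0,0]]}' 0.07
python3 -m pendant '{"translation":[[0,0,-0.01],[0,0,-0.03],[0,0,-0.06],[0,0,-0.1],[0,0,-0.14],[0,0,-0.15],[0,0,-0.15],[0,0,-0.15]],"rotation":[[0,0,0],[0,0,0],[0,0,0],[0,0,0],[0,0,0],[0,0,0],[0,0,0],[0,0,0]]}'
python3 - <<'E'
from go import *
o=r.get_obs(); w=capture("wrist"); s=capture("scene"); cv2.imwrite("pics/w6.png",w); cv2.imwrite("pics/scene6.png",s)
O=np.zeros((480,800,3),np.uint8); O[:300,:400]=cv2.resize(w,(400,300)); O[:400,400:]=cv2.resize(s[260:460,340:540],(400,400)); cv2.imwrite("pics/crop6.png",O)
np.save("w6.npy",np.r_[o["ee_pos"],o["tcp_rot"]]); print(o["t"],o["wrist_force"])
E
```

```text
t: 10.68
ee_pos: [0.501, 0.3537, 0.0482]
tcp_rot: [-1.754, -2.606, 0.0]
wrist_force: [-0.1, 0.1, -0.1]
gripper_width: 0.0698
t: 11.68
ee_pos: [0.5, 0.353, 0.1967]
tcp_rot: [-1.753, -2.606, 0.005]
wrist_force: [0.1, 0.3, -0.5]
gripper_width: 0.0699
11.675 [ 0.06947533  0.31053945 -0.45054643]
```

View pics/crop6.png

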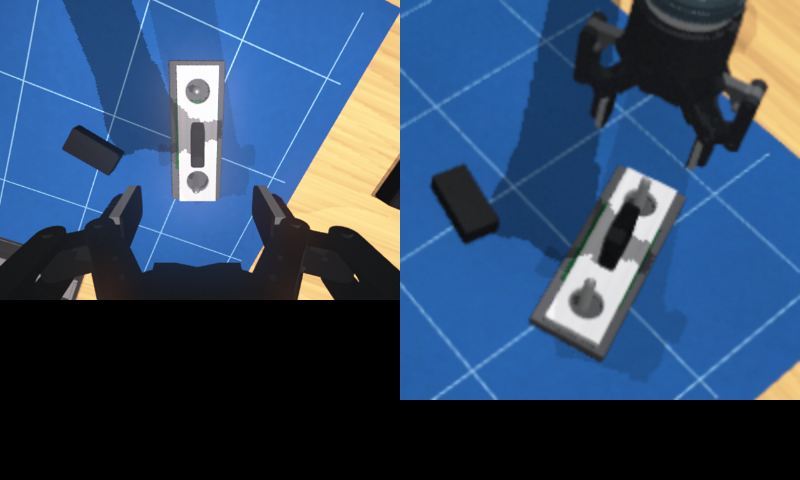

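The plate lies flat over both posts, centred on the jig, and the gripper is clear. I hand in the job.

```bash
python3 -c "
from workcell import job
print(job.finish_job())"
```

```text
the job is handed in; nothing more can be done
None
```

The 180 mm two-hole plate is on the jig: I gripped it by its block, threaded it over both posts and lowered it until it pressed on the board at about 10 N. Then I released it and backed off 150 mm. I handed the job in at about 11.8 s; `finish_job()` gives no verdict.

**Last checks:**
- **Seating:** at contact the TCP was at z = 0.0485 m, which matches the plate lying on the board. The last wrist and scene pictures show it flat and square over both posts. I judged flatness and centring by eye and did not measure the released plate's pose.
- **Jig measurement:** post separation came out at 120.0 mm.
- **Release:** the wrist force after release was about 0.5 N, in line with readings when the arm touched nothing.
- **Other plates:** I never went near them, but I took no final measurement of where they lie.

**Disagreements:**
- Some two-view heights were noisy. The two plate holes triangulated at 23 mm and -3 mm, where 8 mm was expected.
- The grip top came out at 52 mm on its clear edge and 39 mm on the blurred one, against 56 mm nominal. I used the nominal heights there, supported by the grip's measured width of 15.8 mm.
- The post tips measured 52 to 56 mm against 58 mm nominal.

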